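# Heft two rollers and present the steel-cored one to the sensor

## Task

One of the two identical dark rubber rollers has a steel core: lift the one on the robot's left about 10 cm off the table, feel its weight, stand it back upright where it was, then do the same lift with the right one. Finish holding the heavier roller in the gripper, upright and still, centred about 1 cm above the upward-facing round face of the proximity sensor on its bracket, while the lighter one stands upright where it was. Do not touch the sensor or let anything touch it, and do not disturb the other things on the table.

Things in the scene. Friction and masses are not known exactly. Their poses are not given: they have to be found in the camera images.
- roller_1_center (a point): centre of one of two identical-looking dark grey rubber rollers: upright barrel, 39 mm diameter, 42 mm tall, standing on its flat end; this point is 21 mm above its underside, z up along its axis. One of the two hides a steel core (280 to 440 g; the plain one 95 to 150 g), told only by its weight. One stands at the robot's left (+y), the other at least 12 cm further right (-y)
- roller_2_center (a point): centre of one of two identical-looking dark grey rubber rollers: upright barrel, 39 mm diameter, 42 mm tall, standing on its flat end; this point is 21 mm above its underside, z up along its axis. One of the two hides a steel core (280 to 440 g; the plain one 95 to 150 g), told only by its weight. One stands at the robot's left (+y), the other at least 12 cm further right (-y)
- sensor_face (a point): centre of the flat round black sensing face, 29 mm diameter, on top of a 30 mm threaded steel barrel that stands upright in a small aluminium bracket (footprint 80 x 56 mm) fixed to the table; the face looks straight up and lies 90 mm above the table. Bracket and barrel do not move
- sensor: the whole sensor with its bracket, 80 x 56 x 90 mm, z up, origin at the centre of its foot on the table
- steel_block: bystander: ground steel block 25 x 40 x 25 mm (long side along its y), origin under its centre
- gauge_pin: bystander: slim stepped steel gauge pin standing on end, 25 mm diameter, 72 mm tall, origin under its centre
- end_cap: bystander: grey plastic end cap, flat ring 40 mm diameter, 18 mm tall, origin under its centre
- bearing: bystander: steel ball bearing lying flat, 32 mm diameter, 10 mm tall, origin under its centre
- spanner: bystander: spanner lying flat, 143 mm long along its y, 31 mm wide, 7 mm thick, origin under its centre
Things that resemble listed ones, but are neither listed nor needed, are in the scene too. Leave any pink or purple look-alike of the part that bears roller_1_center alone.

How it is judged:
On the way, in this order (a step that is already met when the one before it is completed fails the run):
1. the left roller is held at least 4 cm off the table for half a second while the right one stands in its place (((height (world z) of roller_1_center above 0.06 m and contact force between the fingers and roller_1 above 0.5 N and distance of roller_2_center from where it was at the start of the episode below 0.04 m and angle between roller_2_center's own z axis and vertical below 0.15 rad and height (world z) of roller_2_center below 0.026 m and world y of roller_2_center below -0.2725 m) or (height (world z) of roller_2_center above 0.06 m and contact force between the fingers and roller_2 above 0.5 N and distance of roller_1_center from where it was at the start of the episode below 0.04 m and angle between roller_1_center's own z axis and vertical below 0.15 rad and height (world z) of roller_1_center below 0.026 m and world y of roller_1_center below -0.2725 m))), for 0.5 s.
2. it stands upright again within 4 cm of where it was, let go, with the other also standing in its place (distance of each of roller_1_center, roller_2_center from where it was at the start of the episode below 0.04 m and angle between each of roller_1_center, roller_2_center's own z axis and vertical below 0.15 rad and height (world z) of each of roller_1_center, roller_2_center below 0.026 m and contact force between the fingers and roller_1 below 0.05 N and contact force between the fingers and roller_2 below 0.05 N), for 0.1 s.
3. the right roller is held at least 4 cm off the table for half a second while the left one stands in its place (((height (world z) of roller_1_center above 0.06 m and contact force between the fingers and roller_1 above 0.5 N and distance of roller_2_center from where it was at the start of the episode below 0.04 m and angle between roller_2_center's own z axis and vertical below 0.15 rad and height (world z) of roller_2_center below 0.026 m and world y of roller_2_center above -0.2725 m) or (height (world z) of roller_2_center above 0.06 m and contact force between the fingers and roller_2 above 0.5 N and distance of roller_1_center from where it was at the start of the episode below 0.04 m and angle between roller_1_center's own z axis and vertical below 0.15 rad and height (world z) of roller_1_center below 0.026 m and world y of roller_1_center above -0.2725 m))), for 0.5 s.
At the end, for the whole second after the job is handed in: the heavier roller is held in the gripper, upright within 0.2 rad and still, its axis within 15 mm of the centre of the sensor face and its underside 1.5 to 25 mm above the face, touching only the gripper; the lighter roller stands on the table, upright, within 40 mm of where it stood at the start (horizontal distance between roller_2_center and sensor_face below 0.015 m and z of roller_2_center in the frame of sensor_face between 0.0225 and 0.046 m and angle between roller_2_center's own z axis and vertical below 0.2 rad and linear speed of roller_2 below 0.03 m/s and contact force between the fingers and roller_2 above 0.5 N and contact force between sensor and roller_2 below 0.05 N and contact force between the fingers and roller_1 below 0.05 N and distance of roller_1_center from where it was at the start of the episode below 0.04 m and angle between roller_1_center's own z axis and vertical below 0.15 rad and height (world z) of roller_1_center below 0.026 m); the arm keeps its last pose, push and grip.
It fails at once if the sensor is touched by the robot or a roller (contact force between sensor and the arm above 0.5 N or contact force between sensor and the fingers above 0.5 N or contact force between sensor and roller_1 above 0.5 N or contact force between sensor and roller_2 above 0.5 N).
It fails at once if a bystander is moved more than 2 cm (distance of any of steel_block, gauge_pin, end_cap, bearing, spanner from where it was at the start of the episode above 0.02 m).
It also fails if it takes over 72 s, if anything falls off the work surface, if the arm or the gripper's body presses on something with over 40 N, if the wrist force passes 120 N, or if a joint passes its speed limit or range.

## Robot

A 7-joint arm with a two-finger parallel gripper is mounted at the origin on a cart in front of the work surface, level with it; the furniture and walls round the work are solid. World frame = base frame: x ahead of the robot, y to its left, z up, the work surface at z = 0. Lengths are in m, angles in rad, forces in N, time in s.
With the tool pointing down it reaches from about 0.425 to 0.875 m from the base axis. Payload 4.7 kg.
Tool frame: the origin (TCP) lies at the very end of the fingers, on their centre line; the grasp point (between the pads) lies 19 mm behind it; z points along the fingers, y is the line along which they close (so a half turn about z gives the same grasp; the last joint's range is limited). The gripper opens to 87 mm and grips with 3 to 60 N. Pads are 19 mm wide; open, the fingers measure 117 mm over their backs; the gripper's body (75 mm by 190 mm) begins 51 mm behind the grasp point.
Start: joints at [1.302, 0.321, -0.07, 1.45, 0.023, 1.371, -0.057], TCP at [0.181, -0.624, 0.195] pointing down, gripper open.
Joint ranges: [-2.86, 2.86], [-0.3, 2.09], [-1.38, 1.24], [0.06, 2.45], [-1.56, 4.7], [0.09, 2.05], [-2.69, 2.69]. Speed limits (rad/s): [2.57, 2.57, 3.14, 3.14, 3.14, 3.14, 3.14].

## Interface

Orientations are given as a rotation vector (axis times angle).
In Python, from bench import ctrl, vision gives the robot as it stands.
- The arm moves only by the tool jog_arm, never from a script. Its argument "increments" is a list of rows, each an object of numbers: "tx", "ty", "tz": the shift along the tool's x, y, z in mm; "wx", "wy", "wz": the turn, a rotation vector about the tool's x, y, z in rad; "gripper": the opening, from 0 (shut) to 1 (fully open). In form: [{"tx": .., "ty": .., "tz": .., "wx": .., "wy": .., "wz": .., "gripper": ..}, ...]. A call has exactly 5 rows; each row is the pose to reach, as a shift and turn from the pose commanded when the call began, along the tool's axes at that moment; what a row does not reach only later rows make up. A row lasts 1/12 s, in which the tool goes at most 41.7 mm and 7.16 degrees, less where a joint would pass 70% of its speed; a pose out of reach is approached as far as the arm can. A call with a gripper value outside its range is refused whole. The fingers move at their own pace and stop on an object; "grip_force" is the grip in N (left out, the last holds). Time passes only in rows, so rows that repeat a pose let the fingers close, or fill a call up. It gives the time, the measured TCP pose, the force, the opening and the grip force at its end, in the units of the state.
- ctrl.get_state(): the state, without advancing time (a new reading comes with each control period).
- vision.get_image(name): name is "side" or "top"; returns a dict with "color" (384x512x3 uint8, blue, green, red), "fx", "fy", "cx", "cy" (pixels), "extrinsics" (4x4, takes a point from world to camera coordinates). Camera axes: x right, y down, z forward; pixel columns grow to the right and rows downward; lengths in m; the calibration is good to about 2 mm. A picture is of the moment at which its call begins. There is no depth.
- ctrl.close_job(): hands the job in; it is judged then, once.
Trained networks look in the newest picture that a camera, given by its name, has taken for a name from the list of things; names that differ only in an ending like _2 or _b are one class to them, and where a whole thing is asked for, a point or a joint stands for the part that bears it (a point fixed in the world has none). Each returns a list of dicts, best first, with "conf" (0 to 1); they miss things now and then, are a little off and sometimes report something else, mostly with a low value. They report only what shows in the picture. A call takes as long as a camera call. They do not tell look-alikes from the thing itself.
- vision.spot_in(camera, thing): "bbox" ([left, top, right, bottom] in pixels, round what is visible of it).
The state is a dict: "time": time; "joint_positions": joint angles; "qd": joint speeds; "joint_torque": joint torques, N m; "position": TCP position; "tool_rot": TCP orientation; "ft_force": force on the tool from outside, world axes, zero at the start; "torque": the same for the moment, N m; "grip_width": opening from 0.0 (shut) to 1.0 (fully open); "grip_force": force on a finger pad.
Only numpy, scipy, OpenCV 4.12 (cv2) and the standard library are available. Lean on these libraries where they do the work, as an engineer would, in place of code of your own. Each camera call takes 0.05 s, during which the arm holds its last target. There are 200 camera calls.

## Working session

There is one attempt and no reset: what is moved stays moved. The work goes in short steps, Python scripts to look and compute and a tool call to move; the robot and the scene stay as the last step left them, time stands still between calls to the robot, and variables do not carry over. Pictures are saved under pics/ and viewed, at most 10 in all, crops included, and the job is handed in when it is done.

Besides the shell and the picture viewer there is one more tool, called after "Call:" by a JSON object that holds its "op" and its "data". jog_arm: Moves the arm, as the interface text tells. Its arguments: {"type":"object","properties":{"increments":{"type":"array"},"grip_force":{"type":"number"}},"required":["increments"]}

```bash
mkdir -p pics
cat > h.py <<'E'
import numpy as np, cv2
from bench import ctrl, vision
from scipy.spatial.transform import Rotation as R
def ray(im,u,v):
    E=im["extrinsics"]; d=np.array([(u-im["cx"])/im["fx"],(v-im["cy"])/im["fy"],1])
    return -E[:3,:3].T@E[:3,3], E[:3,:3].T@d
def onz(im,u,v,z):
    o,d=ray(im,u,v); return o+d*(z-o[2])/d[2]
def proj(im,p):
    E=im["extrinsics"]; c=E[:3,:3]@np.array(p)+E[:3,3]
    return np.array([im["fx"]*c[0]/c[2]+im["cx"],im["fy"]*c[1]/c[2]+im["cy"]])
E
python3 - <<'E'
from h import *
np.set_printoptions(precision=4,suppress=True)
for n in("side","top"):
    im=vision.get_image(n); cv2.imwrite(f"pics/{n}0.png",im["color"])
    print(n,im["fx"],im["cx"],im["cy"],"cam",ray(im,0,0)[0])
    for t in("roller_1_center","sensor","sensor_face","steel_block","gauge_pin","end_cap","bearing","spanner"):
        for d in vision.spot_in(n,t): 
            b=d["bbox"];print(t,np.round(b),round(d["conf"],2),onz(im,(b[0]+b[2])/2,(b[1]+b[3])/2,.021)[:2])
s=ctrl.get_state();print(s)
E
```

```text
side 432.7795012215246 248.9382273585129 191.01457370451132 cam [ 0.5086 -1.1735  0.5266]
roller_1_center [200. 262. 215. 283.] 0.85 [ 0.4335 -0.4219]
roller_1_center [230. 258. 251. 284.] 0.82 [ 0.5016 -0.4171]
roller_1_center [228. 240. 244. 265.] 0.65 [ 0.4914 -0.3423]
roller_1_center [290. 217. 296. 223.] 0.46 [ 0.6338 -0.1832]
sensor [272. 150. 292. 179.] 0.95 [0.639  0.2378]
sensor_face [270. 149. 289. 178.] 0.92 [0.6308 0.2449]
steel_block [212. 232. 223. 248.] 0.44 [ 0.4458 -0.2869]
gauge_pin [268. 213. 274. 245.] 0.58 [ 0.575  -0.2319]
end_cap [210. 190. 224. 196.] 0.56 [ 0.4277 -0.0117]
bearing [268. 150. 294. 179.] 0.22 [0.6341 0.2352]
spanner [186. 165. 216. 172.] 0.41 [0.3628 0.1961]
top 371.52233437825544 252.16331648636682 193.32209472022754 cam [ 0.3162 -0.1148  1.2476]
roller_1_center [348. 218. 357. 226.] 0.62 [ 0.4301 -0.4119]
roller_1_center [349. 193. 364. 207.] 0.58 [ 0.5026 -0.4266]
roller_1_center [325. 197. 337. 211.] 0.54 [ 0.4892 -0.3432]
sensor [165. 156. 185. 180.] 0.84 [0.6192 0.182 ]
sensor_face [162. 154. 184. 177.] 0.92 [0.627  0.1871]
steel_block [304. 212. 319. 225.] 0.51 [ 0.4412 -0.2773]
gauge_pin [307. 176. 314. 186.] 0.43 [ 0.5681 -0.2778]
spanner [143. 231. 171. 267.] 0.67 [0.3454 0.2333]
{'time': 0.9, 'joint_positions': array([ 1.3021,  0.3209, -0.0701,  1.4505,  0.0226,  1.3708, -0.0569]), 'qd': array([ 0.0003,  0.0012, -0.0002, -0.0008, -0.0001, -0.0001, -0.0002]), 'joint_torque': array([ -0.    , -49.1094,  -0.4034, -31.2777,  -0.0638,   0.0336,
         0.0001]), 'position': array([ 0.1814, -0.6242,  0.1954]), 'tool_rot': array([ 3.1101,  0.4427, -0.    ]), 'ft_force': array([ 0.3589, -0.1412,  0.3718]), 'torque': array([-0.0715,  0.0139,  0.0223]), 'grip_force': 0.0, 'grip_width': 0.9981806288414956}
```

Run:
```python
import cv2
a=cv2.imread("pics/top0.png")[120:320,120:400];b=cv2.imread("pics/side0.png")[130:300,160:340]
cv2.imwrite("pics/top0c.png",cv2.resize(a,None,fx=2.8,fy=2.8,interpolation=2))
cv2.imwrite("pics/side0c.png",cv2.resize(b,None,fx=3.5,fy=3.5,interpolation=2)[:600])
```

```text
(no output)
```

View pics/top0c.png

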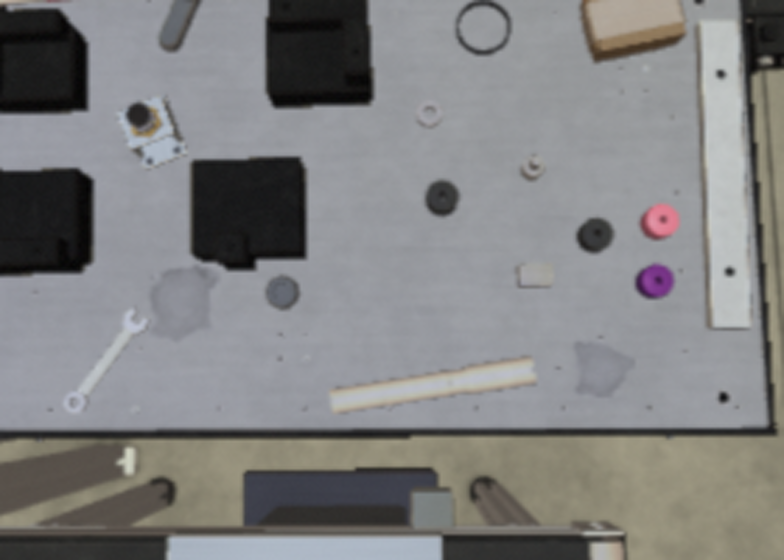

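View pics/side0c.png

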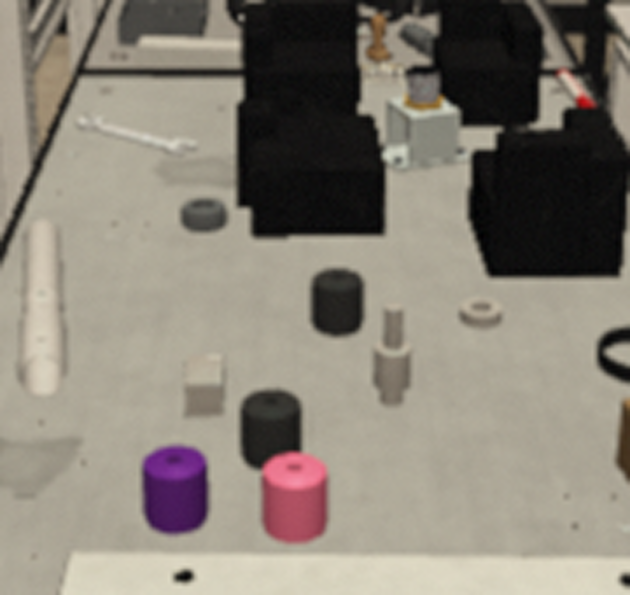

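Run:
```python
import cv2,numpy as np
t=cv2.imread("pics/top0.png");s=cv2.imread("pics/side0.png")
c=[t[150:190,150:190],t[175:215,262:302],t[185:225,318:358],s[140:180,262:302],s[197:237,236:276],s[232:272,217:257]]
c=[cv2.resize(x,(260,260),interpolation=0) for x in c]
cv2.imwrite("pics/crops.png",np.vstack([np.hstack(c[:3]),np.hstack(c[3:])]))
for n,im,box in(("top",t,(262,175,302,215)),("top",t,(318,185,348,225)),("side",s,(236,197,276,237)),("side",s,(222,232,252,272)),("top",t,(160,150,182,176)),("side",s,(262,140,302,180))):
    x0,y0,x1,y1=box;g=im[y0:y1,x0:x1].max(2);m=(g<95).astype(np.uint8)
    k,l,st,ce=cv2.connectedComponentsWithStats(m)
    for i in range(1,k):
        if st[i,4]>15: print(n,box,st[i]+[x0,y0,0,0,0],(ce[i]+[x0,y0]).round(1))
```

```text
top (262, 175, 302, 215) [272 185  12  12 113] [277.4 190.4]
top (318, 185, 348, 225) [326 198  13  12 118] [332.  203.6]
side (236, 197, 276, 237) [249 207  15  19 252] [256. 216.]
side (222, 232, 252, 272) [229 242  17  22 307] [236.6 251.4]
top (160, 150, 182, 176) [165 157   9   9  57] [169.  160.7]
side (262, 140, 302, 180) [274 140  28  26 473] [291.5 150.3]
side (262, 140, 302, 180) [262 162   8  18 112] [264.9 171.8]
side (262, 140, 302, 180) [295 172   7   8  50] [298.1 175.9]
```

View pics/crops.png

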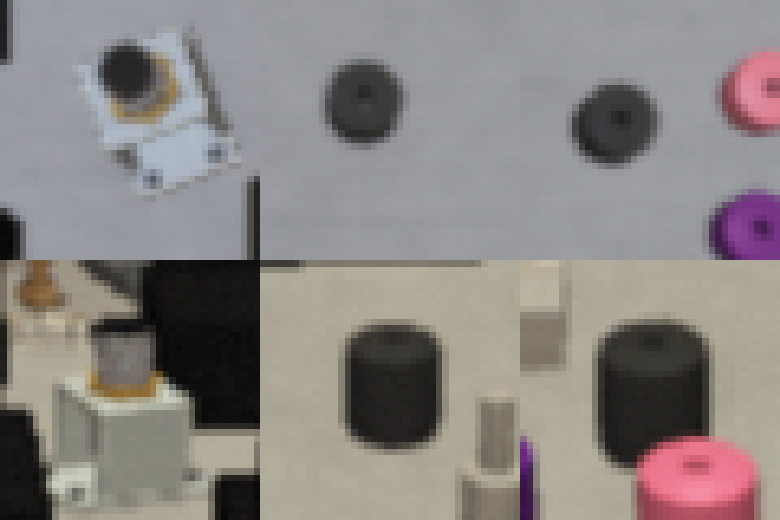

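```bash
cat >> h.py <<'E'
from scipy.optimize import least_squares
def sil(im,x,y,z0,r,h):
    a=np.linspace(0,2*np.pi,48)
    P=np.array([proj(im,(x+r*np.cos(t),y+r*np.sin(t),z)) for z in(z0,z0+h) for t in a]).astype(np.float32)
    H=cv2.convexHull(P); m=cv2.moments(H); q=H[:,0]
    return np.array([m["m10"]/m["m00"],m["m01"]/m["m00"]]),q.min(0),q.max(0)
E
python3 - <<'E'
from h import *
np.set_printoptions(precision=4,suppress=True)
T=vision.get_image("top");S=vision.get_image("side")
A=least_squares(lambda p:np.r_[sil(T,*p,0,.0195,.042)[0]-[277.4,190.4],sil(S,*p,0,.0195,.042)[0]-[256,216]],[.5,-.2]);print("A",A.x,A.fun)
def fb(p):
    c,mn,mx=sil(S,*p,0,.0195,.042)
    return np.r_[sil(T,*p,0,.0195,.042)[0]-[332,203.6],(mn[0]+mx[0])/2-237,mn[1]-241.5]
B=least_squares(fb,[.5,-.3]);print("B",B.x,B.fun)
F=least_squares(lambda p:np.r_[proj(T,p)-[169,160.5],proj(S,p)-[280.4,149.8]],[.6,.2,.09]);print("F",F.x,F.fun)
F2=least_squares(lambda p:np.r_[proj(T,[*p,.09])-[169,160.5],proj(S,[*p,.09])-[280.4,149.8]],[.6,.2]);print("F2",F2.x,F2.fun, onz(T,169,160.5,.09))
for n,u,v,w in(("box1",269.4,196.3,166),("box1L",232,196.3,165),("box2",295,207,175)):
    b=onz(S,u,v,0);h=least_squares(lambda z:proj(S,[b[0],b[1],z[0]])[1]-w,[.05]).x;print(n,b,h)
for n,u,v in(("top box right edge left box",152,172),("box1 left",188.5,177),("box tr left",215,157),("tl right",151,158)): print(n,onz(T,u,v,.1))
print(ctrl.get_state()["time"])
E
```

```text
A [ 0.5382 -0.1649] [-0.411  -0.3836 -0.3569  0.6281]
B [ 0.4919 -0.3459] [-0.0431 -0.3246 -0.3631 -0.9484]
F [0.6267 0.1846 0.0906] [-0.0011 -0.1018 -0.1005  0.0246]
F2 [0.6268 0.1849] [-0.0465 -0.0844 -0.0821  0.1696] [0.6265 0.1848 0.09  ]
box1 [0.5839 0.0125 0.    ] [0.0965]
box1L [0.4718 0.0123 0.    ] [0.0995]
box2 [ 0.6528 -0.0622  0.    ] [0.0975]
top box right edge left box [0.5866 0.2356 0.1   ]
box1 left [0.569 0.118 0.1  ]
box tr left [0.6336 0.0344 0.1   ]
tl right [0.6328 0.2407 0.1   ]
1.0
```

Candidates for the rollers in the top view are dark A (277,190), dark B (332,204), pink (356,199) and purple (354,220). Only A and B are dark grey, and the close crop confirms this. The left roller is A at (0.538, -0.165), the right is B at (0.492, -0.346), and the sensor face is at (0.627, 0.185, 0.09). The black boxes near the sensor are about 0.1 m high.

Call:
{"op": "jog_arm", "data": {"increments": [{"tx": 31, "ty": -23, "tz": 0, "wz": -0.086, "gripper": 0.75}, {"tx": 63, "ty": -45, "tz": 0, "wz": -0.172, "gripper": 0.75}, {"tx": 94, "ty": -68, "tz": 0, "wz": -0.258, "gripper": 0.75}, {"tx": 126, "ty": -91, "tz": 0, "wz": -0.344, "gripper": 0.75}, {"tx": 157, "ty": -114, "tz": 0, "wz": -0.43, "gripper": 0.75}], "grip_force": 20}}

```text
validation failed for argument at $.in...
```

```bash
cat > go.py <<'E'
import sys
from h import *
s=ctrl.get_state();p=s["position"];Rm=R.from_rotvec(s["tool_rot"]).as_matrix()
yaw=np.arctan2(Rm[1,1],Rm[0,1]);tilt=np.arccos(-Rm[2,2])
print("t %.2f p %s yaw %.3f tilt %.3f F %s gw %.3f gf %.1f"%(s["time"],p.round(4),yaw,tilt,s["ft_force"].round(2),s["grip_width"],s["grip_force"]))
if len(sys.argv)>3: print("d tool mm",(Rm.T@(np.array(sys.argv[1:4],float)-p)*1000).round(1),"wz",round(-(0-yaw),3)*1)
E
python3 go.py 0.538 -0.165 0.195
```

```text
t 1.00 p [ 0.1814 -0.6242  0.1954] yaw -1.288 tilt 0.000 F [ 0.61  0.68 -1.02] gw 0.997 gf 0.0
d tool mm [ 4.706e+02 -3.414e+02  4.000e-01] wz -1.288
```

Call:
{"op": "jog_arm", "data": {"increments": [{"tx": 31, "ty": -23, "tz": 0, "wx": 0, "wy": 0, "wz": -0.086, "gripper": 0.75}, {"tx": 63, "ty": -45, "tz": 0, "wx": 0, "wy": 0, "wz": -0.172, "gripper": 0.75}, {"tx": 94, "ty": -68, "tz": 0, "wx": 0, "wy": 0, "wz": -0.258, "gripper": 0.75}, {"tx": 126, "ty": -91, "tz": 0, "wx": 0, "wy": 0, "wz": -0.344, "gripper": 0.75}, {"tx": 157, "ty": -114, "tz": 0, "wx": 0, "wy": 0, "wz": -0.43, "gripper": 0.75}], "grip_force": 20}}

```text
time: 1.42
position: [0.3014, -0.4693, 0.1955]
tool_rot: [2.941, 1.102, 0.0]
ft_force: [0.6, -0.8, -0.2]
grip_width: 0.77
grip_force: 0.0
```

```bash
python3 go.py 0.538 -0.165 0.195
```

```text
t 1.42 p [ 0.3014 -0.4693  0.1955] yaw -0.854 tilt 0.001 F [ 0.59 -0.78 -0.19] gw 0.770 gf 0.0
d tool mm [378.3 -73.9   0.4] wz -0.854
```

Call:
{"op": "jog_arm", "data": {"increments": [{"tx": 38, "ty": -7, "tz": 0, "wx": 0, "wy": 0, "wz": -0.086, "gripper": 0.75}, {"tx": 76, "ty": -15, "tz": 0, "wx": 0, "wy": 0, "wz": -0.172, "gripper": 0.75}, {"tx": 113, "ty": -22, "tz": 0, "wx": 0, "wy": 0, "wz": -0.258, "gripper": 0.75}, {"tx": 151, "ty": -30, "tz": 0, "wx": 0, "wy": 0, "wz": -0.344, "gripper": 0.75}, {"tx": 189, "ty": -37, "tz": 0, "wx": 0, "wy": 0, "wz": -0.43, "gripper": 0.75}]}}

```text
time: 1.83
position: [0.4199, -0.3178, 0.1957]
tool_rot: [2.638, 1.704, -0.0]
ft_force: [0.4, -0.5, 0.8]
grip_width: 0.749
grip_force: 0.0
```

Call:
{"op": "jog_arm", "data": {"increments": [{"tx": 38, "ty": 9, "tz": 0, "wx": 0, "wy": 0, "wz": -0.086, "gripper": 0.75}, {"tx": 75, "ty": 18, "tz": 0, "wx": 0, "wy": 0, "wz": -0.172, "gripper": 0.75}, {"tx": 113, "ty": 27, "tz": 0, "wx": 0, "wy": 0, "wz": -0.258, "gripper": 0.75}, {"tx": 150, "ty": 36, "tz": 0, "wx": 0, "wy": 0, "wz": -0.344, "gripper": 0.75}, {"tx": 188, "ty": 45, "tz": 0, "wx": 0, "wy": 0, "wz": -0.428, "gripper": 0.75}]}}

```text
time: 2.25
position: [0.5389, -0.1657, 0.1958]
tool_rot: [2.216, 2.225, -0.0]
ft_force: [0.0, -1.3, 0.2]
grip_width: 0.746
grip_force: 0.0
```

```bash
python3 go.py 0.538 -0.165 0.195
```

```text
t 2.25 p [ 0.5389 -0.1657  0.1958] yaw 0.004 tilt 0.001 F [ 0.05 -1.31  0.16] gw 0.746 gf 0.0
d tool mm [ 0.7 -0.9  0.8] wz 0.004
```

Call:
{"op": "jog_arm", "data": {"increments": [{"tx": 0, "ty": 0, "tz": 30, "wx": 0, "wy": 0, "wz": 0, "gripper": 0.75}, {"tx": 0, "ty": -1, "tz": 70, "wx": 0, "wy": 0, "wz": 0, "gripper": 0.75}, {"tx": 0, "ty": -1, "tz": 105, "wx": 0, "wy": 0, "wz": 0, "gripper": 0.75}, {"tx": 0, "ty": -1, "tz": 125, "wx": 0, "wy": 0, "wz": 0, "gripper": 0.75}, {"tx": 0, "ty": -1, "tz": 130, "wx": 0, "wy": 0, "wz": 0, "gripper": 0.75}]}}

```text
time: 2.67
position: [0.5338, -0.1661, 0.0611]
tool_rot: [-2.217, -2.217, 0.005]
ft_force: [-0.6, 0.1, 0.8]
grip_width: 0.751
grip_force: 0.0
```

```bash
python3 go.py 0.538 -0.165 0.007
python3 - <<'E'
from h import *
T=vision.get_image("top");S=vision.get_image("side")
a=cv2.resize(T["color"][150:230,240:340],(500,400),interpolation=2)[:,:400];b=cv2.resize(S["color"][160:240,210:290],(400,400),interpolation=2)
cv2.imwrite("pics/pre.png",np.hstack([a,b]))
E
```

```text
t 2.67 p [ 0.5338 -0.1661  0.0611] yaw 0.000 tilt 0.007 F [-0.65  0.13  0.85] gw 0.751 gf 0.0
d tool mm [ 1.   4.5 54.1] wz 0.0
```

View pics/pre.png

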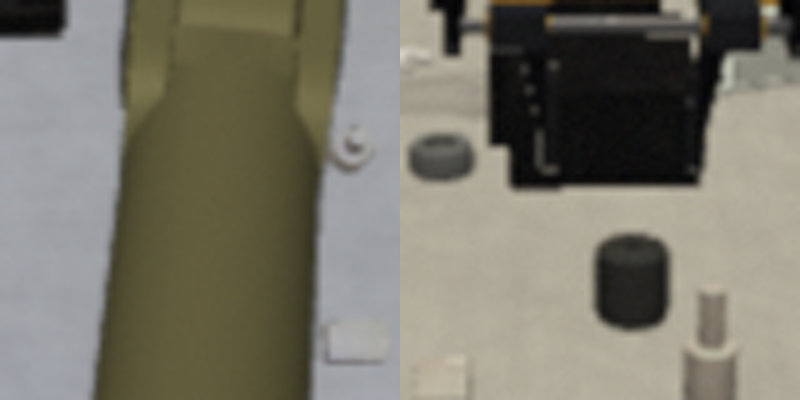

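Run:
```python
from h import *
S=vision.get_image("side");p=ctrl.get_state()["position"];print(p,proj(S,p))
cv2.imwrite("pics/side2.png",cv2.resize(S["color"][40:260,150:390],None,fx=2.7,fy=2.7,interpolation=2))
```

```text
[ 0.53776841 -0.16710258  0.066259  ] [255.69844474 201.11661723]
```

View pics/side2.png

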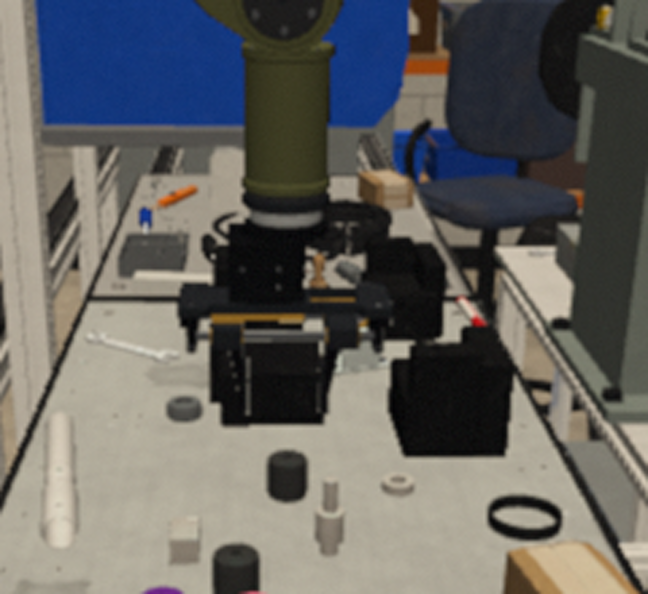

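Run:
```python
from h import *
S=vision.get_image("side");s0=cv2.imread("pics/side0.png").astype(int);c=S["color"].astype(int)
d=np.abs(c-s0).sum(2);sl=(slice(130,230),slice(205,305))
g=np.clip(c[sl].astype(float)*5,0,255).astype(np.uint8);e=cv2.cvtColor(np.clip(d[sl]*6,0,255).astype(np.uint8),cv2.COLOR_GRAY2BGR)
v=np.hstack([cv2.resize(x,(400,400),interpolation=0) for x in(g,e)])
for pt in([.538,-.167,.066],[.538-.033,-.167,.066],[.538+.033,-.167,.066],[.538-.095,-.167-.037,.136],[.538+.095,-.167-.037,.136]):
    q=(proj(S,pt)-[205,130])*4; cv2.circle(v,tuple(int(a) for a in q),4,(0,0,255),1);cv2.circle(v,tuple(int(a) for a in q+[400,0]),4,(0,0,255),1)
cv2.imwrite("pics/diff.png",v)
```

```text
(no output)
```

View pics/diff.png

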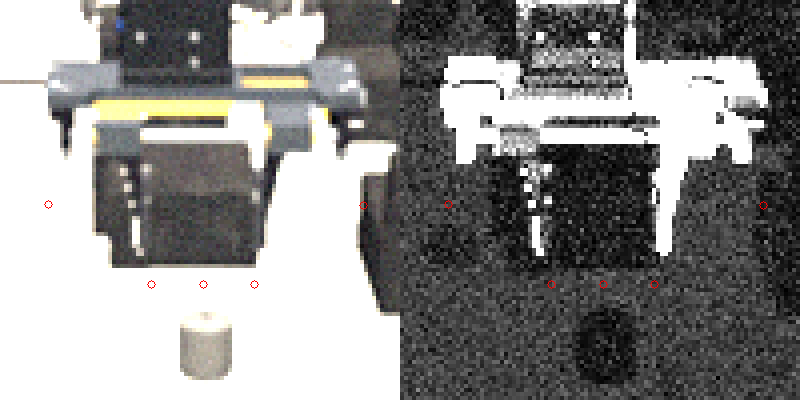

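Call:
{"op": "jog_arm", "data": {"increments": [{"tx": 1, "ty": 0, "tz": 10, "wx": 0, "wy": 0, "wz": 0, "gripper": 0.75}, {"tx": 2, "ty": 0, "tz": 25, "wx": 0, "wy": 0, "wz": 0, "gripper": 0.75}, {"tx": 2, "ty": 0, "tz": 36, "wx": 0, "wy": 0, "wz": 0, "gripper": 0.75}, {"tx": 2, "ty": 0, "tz": 42, "wx": 0, "wy": 0, "wz": 0, "gripper": 0.75}, {"tx": 2, "ty": 0, "tz": 45, "wx": 0, "wy": 0, "wz": 0, "gripper": 0.75}]}}

```text
time: 3.28
position: [0.5366, -0.1649, 0.0195]
tool_rot: [-2.221, -2.221, 0.001]
ft_force: [0.5, 0.0, 0.5]
grip_width: 0.745
grip_force: 0.0
```

Run:
```python
from h import *
vision.get_image("top");S=vision.get_image("side");p=ctrl.get_state()["position"];print(p)
c=S["color"][150:230,205:305];v=cv2.resize(c,(800,640),interpolation=2)[:600]
for pt in(p,p-[.033,0,0],p+[.033,0,0]):
    q=(proj(S,pt)-[205,150])*8; cv2.circle(v,tuple(int(a) for a in q),5,(0,0,255),1)
cv2.imwrite("pics/s3.png",v)
```

```text
[ 0.53687242 -0.16494944  0.02002228]
```

View pics/s3.png

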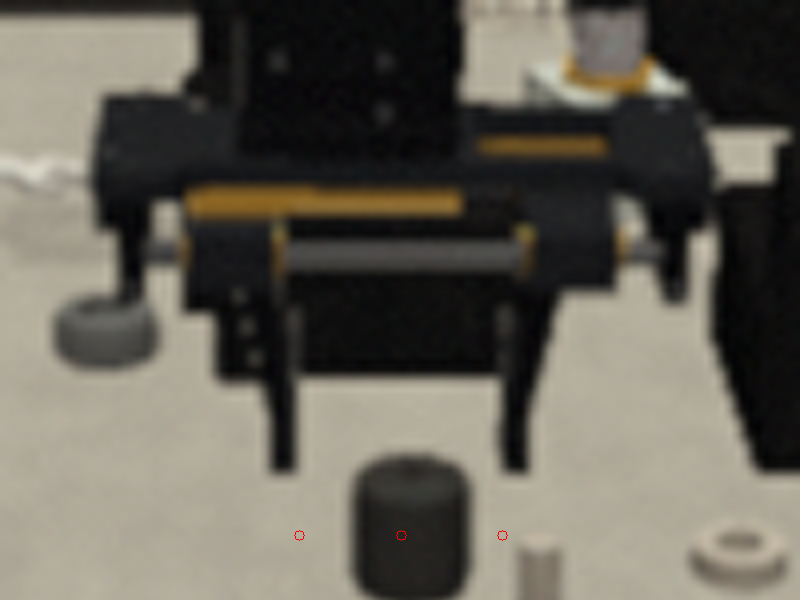

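Call:
{"op": "jog_arm", "data": {"increments": [{"tx": 0, "ty": 1, "tz": 4, "wx": 0, "wy": 0, "wz": 0, "gripper": 0.75}, {"tx": 0, "ty": 2, "tz": 8, "wx": 0, "wy": 0, "wz": 0, "gripper": 0.75}, {"tx": 0, "ty": 3, "tz": 12, "wx": 0, "wy": 0, "wz": 0, "gripper": 0.75}, {"tx": 0, "ty": 3, "tz": 14, "wx": 0, "wy": 0, "wz": 0, "gripper": 0.75}, {"tx": 0, "ty": 3, "tz": 14, "wx": 0, "wy": 0, "wz": 0, "gripper": 0.75}]}}

```text
time: 3.8
position: [0.5397, -0.1648, 0.0057]
tool_rot: [-2.221, -2.221, 0.001]
ft_force: [0.1, 0.2, -0.8]
grip_width: 0.747
grip_force: 0.0
```

Run:
```python
from h import *
S=vision.get_image("side");p=ctrl.get_state()["position"];print(p,ctrl.get_state()["ft_force"])
s0=cv2.imread("pics/side0.png").astype(int);d=np.abs(S["color"].astype(int)-s0).sum(2)>60
for r in range(196,226,1): print(r,"".join("#" if x else "." for x in d[r,228:285]))
```

```text
[ 0.53983544 -0.16486593  0.00602652] [ 0.79233671 -0.12817186 -0.31741058]
196 .........................................#######.........
197 ..........######........................########.........
198 .........#######........................#######..........
199 .........#######........................#######..........
200 ..........######........................#######..........
201 ..........######........................#######..........
202 ..........######........................######...........
203 ..........######........................######...........
204 ...........#####........................######...........
205 ...........#####........................#####............
206 ...........#####........................#####............
207 ...........#####........................#####............
208 ...........#####........................#####............
209 ...........#####........................#####............
210 ...........#####........................#####............
211 ...........#####........................#####............
212 ...........#####........................#####............
213 ...........#####........................#####............
214 ............###..........................###.............
215 .........................................................
216 .........................................................
217 .........................................................
218 .........................................................
219 .........................................................
220 .........................................................
221 .........................................................
222 .........................................................
223 .........................................................
224 .........................................................
225 .........................................................
```

Call:
{"op": "jog_arm", "data": {"increments": [{"tx": 0, "ty": 0, "tz": 0, "wx": 0, "wy": 0, "wz": 0, "gripper": 0.3}, {"tx": 0, "ty": 0, "tz": 0, "wx": 0, "wy": 0, "wz": 0, "gripper": 0.3}, {"tx": 0, "ty": 0, "tz": 0, "wx": 0, "wy": 0, "wz": 0, "gripper": 0.3}, {"tx": 0, "ty": 0, "tz": 0, "wx": 0, "wy": 0, "wz": 0, "gripper": 0.3}, {"tx": 0, "ty": 0, "tz": 0, "wx": 0, "wy": 0, "wz": 0, "gripper": 0.3}], "grip_force": 8}}

```text
time: 4.27
position: [0.5401, -0.165, 0.0065]
tool_rot: [2.221, 2.221, -0.0]
ft_force: [0.4, -0.4, -0.1]
grip_width: 0.459
grip_force: 0.0
```

Run:
```python
from h import *
S=vision.get_image("side");s=ctrl.get_state();print(s["position"],s["ft_force"],s["grip_width"],s["grip_force"])
s0=cv2.imread("pics/side0.png").astype(int);d=np.abs(S["color"].astype(int)-s0).sum(2)>60
for r in range(196,230,2): print(r,"".join("#" if x else "." for x in d[r,228:285]))
```

```text
[ 0.54064272 -0.16503339  0.00663146] [ 0.34411837 -0.10689543 -0.74647703] 0.42594073332361704 7.986100984935547
196 ...................................##...##...............
198 ..............#######..............#######...............
200 ...............######..............#######...............
202 ...............######..............######................
204 ................#####..............######................
206 ................#####..............#####.................
208 ................#####..............#####.................
210 ................#####..............#####.................
212 ................#####..............#####.................
214 .................##...................#..................
216 .........................................................
218 .........................................................
220 .........................................................
222 .........................................................
224 .........................................................
226 .........................................................
228 .........................................................
```

Call:
{"op": "jog_arm", "data": {"increments": [{"tx": 0, "ty": 0, "tz": 0, "wx": 0, "wy": 0, "wz": 0, "gripper": 0.3}, {"tx": 0, "ty": 0, "tz": 0, "wx": 0, "wy": 0, "wz": 0, "gripper": 0.3}, {"tx": 0, "ty": 0, "tz": -4, "wx": 0, "wy": 0, "wz": 0, "gripper": 0.3}, {"tx": 0, "ty": 0, "tz": -12, "wx": 0, "wy": 0, "wz": 0, "gripper": 0.3}, {"tx": 0, "ty": 0, "tz": -20, "wx": 0, "wy": 0, "wz": 0, "gripper": 0.3}], "grip_force": 25}}

```text
time: 4.73
position: [0.5389, -0.1647, 0.0261]
tool_rot: [-2.22, -2.22, 0.002]
ft_force: [0.0, 0.5, -3.5]
grip_width: 0.413
grip_force: 25.0
```

Call:
{"op": "jog_arm", "data": {"increments": [{"tx": 0, "ty": 0, "tz": -15, "wx": 0, "wy": 0, "wz": 0, "gripper": 0.3}, {"tx": 0, "ty": 0, "tz": -35, "wx": 0, "wy": 0, "wz": 0, "gripper": 0.3}, {"tx": 0, "ty": 0, "tz": -55, "wx": 0, "wy": 0, "wz": 0, "gripper": 0.3}, {"tx": 0, "ty": 0, "tz": -72, "wx": 0, "wy": 0, "wz": 0, "gripper": 0.3}, {"tx": 0, "ty": 0, "tz": -80, "wx": 0, "wy": 0, "wz": 0, "gripper": 0.3}]}}

```text
time: 5.15
position: [0.5413, -0.1652, 0.1094]
tool_rot: [2.219, 2.219, 0.002]
ft_force: [0.0, -0.5, -4.0]
grip_width: 0.413
grip_force: 25.0
```

```bash
cat > weigh.py <<'E'
from h import *
import sys
f=[];g=[]
for i in range(int(sys.argv[1])):
    S=vision.get_image("side");s=ctrl.get_state();f.append(s["ft_force"]);g.append(s["grip_force"])
print(s["time"],s["position"].round(4),"F",np.mean(f,0).round(2),"sd",np.std(f,0).round(2),"gw",s["grip_width"].round(3),"gf",np.mean(g).round(2),"tau",s["joint_torque"].round(2))
cv2.imwrite("pics/"+sys.argv[2],cv2.resize(S["color"][120:240,195:315],None,fx=5,fy=5,interpolation=2))
E
python3 weigh.py 16 liftA.png
```

```text
Traceback (most recent call last):
  File "weigh.py", line 6, in <module>
    print(s["time"],s["position"].round(4),"F",np.mean(f,0).round(2),"sd",np.std(f,0).round(2),"gw",s["grip_width"].round(3),"gf",np.mean(g).round(2),"tau",s["joint_torque"].round(2))
                                                                                                    ^^^^^^^^^^^^^^^^^^^^^
AttributeError: 'float' object has no attribute 'round'
```

```bash
sed -i 's/s\["grip_width"\].round(3)/s["grip_width"]/' weigh.py && python3 weigh.py 12 liftA.png
```

```text
6.55 [ 0.5401 -0.1649  0.1064] F [ 0.32  0.14 -3.59] sd [0.55 0.49 0.45] gw 0.4111595752211095 gf 24.97 tau [  0.   -40.28  -4.26 -30.8   -0.05   0.05   0.  ]
```

View pics/liftA.png

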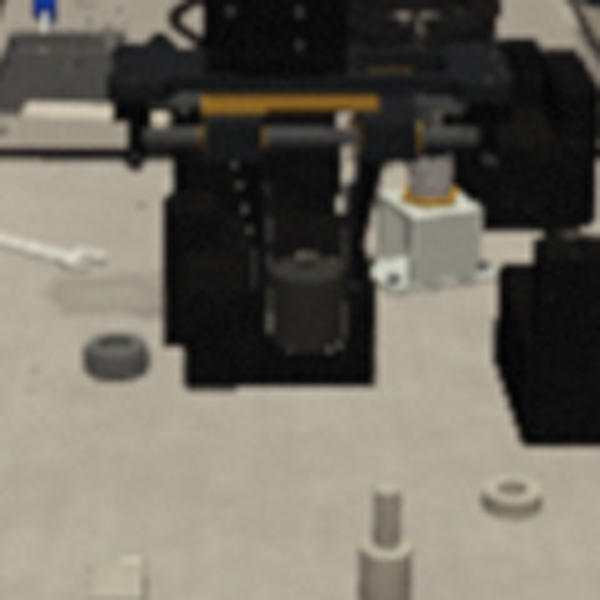

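The left roller is lifted and held upright at about 3.6 N (≈366 g), which is the heavy range. I'll set it back.

Call:
{"op": "jog_arm", "data": {"increments": [{"tx": 0, "ty": 0, "tz": 20, "wx": 0, "wy": 0, "wz": 0, "gripper": 0.3}, {"tx": 0, "ty": 0, "tz": 45, "wx": 0, "wy": 0, "wz": 0, "gripper": 0.3}, {"tx": 0, "ty": 0, "tz": 68, "wx": 0, "wy": 0, "wz": 0, "gripper": 0.3}, {"tx": 0, "ty": 0, "tz": 80, "wx": 0, "wy": 0, "wz": 0, "gripper": 0.3}, {"tx": 0, "ty": 0, "tz": 86, "wx": 0, "wy": 0, "wz": 0, "gripper": 0.3}]}}

```text
time: 6.97
position: [0.5385, -0.1646, 0.0182]
tool_rot: [-2.219, -2.219, 0.002]
ft_force: [-0.2, -0.0, -3.6]
grip_width: 0.417
grip_force: 25.0
```

Call:
{"op": "jog_arm", "data": {"increments": [{"tx": 0, "ty": 0, "tz": 4, "wx": 0, "wy": 0, "wz": 0, "gripper": 0.3}, {"tx": 0, "ty": 0, "tz": 8, "wx": 0, "wy": 0, "wz": 0, "gripper": 0.3}, {"tx": 0, "ty": 0, "tz": 11, "wx": 0, "wy": 0, "wz": 0, "gripper": 0.3}, {"tx": 0, "ty": 0, "tz": 13, "wx": 0, "wy": 0, "wz": 0, "gripper": 0.3}, {"tx": 0, "ty": 0, "tz": 13, "wx": 0, "wy": 0, "wz": 0, "gripper": 0.3}]}}

```text
time: 7.38
position: [0.5404, -0.1651, 0.0076]
tool_rot: [2.221, 2.221, 0.0]
ft_force: [-0.7, 0.5, -2.9]
grip_width: 0.423
grip_force: 25.0
```

```bash
python3 weigh.py 3 downA.png
```

```text
7.5333 [ 0.5404 -0.1651  0.0078] F [-0.19 -0.32 -3.55] sd [0.47 0.22 0.36] gw 0.41530684662865874 gf 24.97 tau [  0.   -43.62  -5.71 -27.47  -0.05   0.05   0.  ]
```

Call:
{"op": "jog_arm", "data": {"increments": [{"tx": 0, "ty": 0, "tz": 1, "wx": 0, "wy": 0, "wz": 0, "gripper": 0.3}, {"tx": 0, "ty": 0, "tz": 1.5, "wx": 0, "wy": 0, "wz": 0, "gripper": 0.3}, {"tx": 0, "ty": 0, "tz": 1.5, "wx": 0, "wy": 0, "wz": 0, "gripper": 0.6}, {"tx": 0, "ty": 0, "tz": 1.5, "wx": 0, "wy": 0, "wz": 0, "gripper": 0.75}, {"tx": 0, "ty": 0, "tz": 1.5, "wx": 0, "wy": 0, "wz": 0, "gripper": 0.75}]}}

```text
time: 7.95
position: [0.5406, -0.1651, 0.0063]
tool_rot: [2.221, 2.221, 0.001]
ft_force: [0.3, 0.1, 0.1]
grip_width: 0.56
grip_force: 0.0
```

Call:
{"op": "jog_arm", "data": {"increments": [{"tx": 0, "ty": 0, "tz": 1.5, "wx": 0, "wy": 0, "wz": 0, "gripper": 0.75}, {"tx": 0, "ty": 0, "tz": 1.5, "wx": 0, "wy": 0, "wz": 0, "gripper": 0.75}, {"tx": 0, "ty": 0, "tz": 1.5, "wx": 0, "wy": 0, "wz": 0, "gripper": 0.75}, {"tx": 0, "ty": 0, "tz": -20, "wx": 0, "wy": 0, "wz": 0, "gripper": 0.75}, {"tx": 0, "ty": 0, "tz": -50, "wx": 0, "wy": 0, "wz": 0, "gripper": 0.75}]}}

```text
time: 8.37
position: [0.5373, -0.1642, 0.0536]
tool_rot: [-2.217, -2.217, 0.004]
ft_force: [-0.1, -0.8, 0.3]
grip_width: 0.745
grip_force: 0.0
```

```bash
python3 weigh.py 8 upA.png
python3 - <<'E'
from h import *
S=vision.get_image("side");m=(S["color"][197:237,240:276].max(2)<75).astype(np.uint8)
k,l,st,ce=cv2.connectedComponentsWithStats(m)
for i in range(1,k): print(st[i]+[240,197,0,0,0],ce[i]+[240,197])
E
python3 go.py 0.495 -0.346 0.1
```

```text
8.7667 [ 0.5391 -0.1648  0.0546] F [0.41 0.04 0.43] sd [0.98 0.55 1.54] gw 0.7523889657784453 gf 0.0 tau [-0.000e+00 -4.039e+01 -4.790e+00 -2.780e+01 -5.000e-02  4.000e-02
 -0.000e+00]
[240 197   2   1   2] [240.5 197. ]
[249 208  14  18 230] [255.70869565 216.21304348]
t 8.82 p [ 0.5392 -0.1648  0.0547] yaw 0.000 tilt 0.002 F [-0.09 -0.3  -0.49] gw 0.747 gf 0.0
d tool mm [-181.2  -44.3  -45.3] wz 0.0
```

Call:
{"op": "jog_arm", "data": {"increments": [{"tx": 0, "ty": 0, "tz": -40, "wx": 0, "wy": 0, "wz": 0, "gripper": 0.75}, {"tx": -30, "ty": -10, "tz": -60, "wx": 0, "wy": 0, "wz": 0, "gripper": 0.75}, {"tx": -70, "ty": -20, "tz": -60, "wx": 0, "wy": 0, "wz": 0, "gripper": 0.75}, {"tx": -109, "ty": -30, "tz": -60, "wx": 0, "wy": 0, "wz": 0, "gripper": 0.75}, {"tx": -148, "ty": -40, "tz": -60, "wx": 0, "wy": 0, "wz": 0, "gripper": 0.75}]}}

```text
time: 9.23
position: [0.4995, -0.3144, 0.1159]
tool_rot: [2.22, 2.222, -0.001]
ft_force: [0.9, -0.6, 0.4]
grip_width: 0.747
grip_force: 0.0
```

Call:
{"op": "jog_arm", "data": {"increments": [{"tx": -23, "ty": -4, "tz": 0, "wx": 0, "wy": 0, "wz": 0, "gripper": 0.75}, {"tx": -33, "ty": -5, "tz": 5, "wx": 0, "wy": 0, "wz": 0, "gripper": 0.75}, {"tx": -33, "ty": -5, "tz": 25, "wx": 0, "wy": 0, "wz": 0, "gripper": 0.75}, {"tx": -33, "ty": -5, "tz": 45, "wx": 0, "wy": 0, "wz": 0, "gripper": 0.75}, {"tx": -33, "ty": -5, "tz": 50, "wx": 0, "wy": 0, "wz": 0, "gripper": 0.75}]}}

```text
time: 9.65
position: [0.4933, -0.3434, 0.0618]
tool_rot: [-2.216, -2.218, -0.0]
ft_force: [-0.2, -0.7, -1.3]
grip_width: 0.752
grip_force: 0.0
```

```bash
python3 weigh.py 2 preB.png; python3 go.py 0.494 -0.346 0.007
python3 - <<'E'
from h import *
S=vision.get_image("side");s0=cv2.imread("pics/side0.png").astype(int);d=np.abs(S["color"].astype(int)-s0).sum(2)>60
for r in range(205,250,2): print(r,"".join("#" if x else "." for x in d[r,200:280]))
p=ctrl.get_state()["position"];print([proj(S,p+[dx,0,0]) for dx in(-.033,.033)])
E
```

```text
9.75 [ 0.4944 -0.3439  0.0639] F [-0.16 -0.34  0.14] sd [0.16 0.05 1.  ] gw 0.7501901674804108 gf 0.0 tau [ 1.900e-01 -4.422e+01 -4.390e+00 -2.762e+01 -0.000e+00 -2.000e-02
 -3.000e-02]
t 9.75 p [ 0.4944 -0.3439  0.0639] yaw 0.002 tilt 0.004 F [-0.01 -0.39  1.14] gw 0.750 gf 0.0
d tool mm [-2.3 -0.2 56.9] wz 0.002
205 .............##########.............................#########...................
207 ..............#########..............................#######....................
209 ..............########...............................######.....................
211 ...............#######...............................#####......................
213 ...............########................................###......................
215 ................#######................................##.......................
217 .................######................................#........................
219 .................######.........................................................
221 .................######................................#........................
223 ...............
[... 545 characters left out ...]
..............................
237 ................................................................................
239 ................................................................................
241 ................................................................................
243 ................................................................................
245 ................................................................................
247 ................................................................................
249 ................................................................................
[array([223.01195611, 235.34168898]), array([253.2925082 , 235.33908754])]
```

Call:
{"op": "jog_arm", "data": {"increments": [{"tx": -2, "ty": 0, "tz": 12, "wx": 0, "wy": 0, "wz": 0, "gripper": 0.75}, {"tx": -2, "ty": 0, "tz": 30, "wx": 0, "wy": 0, "wz": 0, "gripper": 0.75}, {"tx": -2, "ty": 0, "tz": 45, "wx": 0, "wy": 0, "wz": 0, "gripper": 0.75}, {"tx": -2, "ty": 0, "tz": 55, "wx": 0, "wy": 0, "wz": 0, "gripper": 0.75}, {"tx": -2, "ty": 0, "tz": 59, "wx": 0, "wy": 0, "wz": 0, "gripper": 0.75}]}}

```text
time: 10.22
position: [0.4945, -0.3474, 0.0054]
tool_rot: [-2.22, -2.221, 0.0]
ft_force: [0.3, -0.7, -0.4]
grip_width: 0.753
grip_force: 0.0
```

Call:
{"op": "jog_arm", "data": {"increments": [{"tx": 0, "ty": 0, "tz": 0, "wx": 0, "wy": 0, "wz": 0, "gripper": 0.3}, {"tx": 0, "ty": 0, "tz": 0, "wx": 0, "wy": 0, "wz": 0, "gripper": 0.3}, {"tx": 0, "ty": 0, "tz": 0, "wx": 0, "wy": 0, "wz": 0, "gripper": 0.3}, {"tx": 0, "ty": 0, "tz": 0, "wx": 0, "wy": 0, "wz": 0, "gripper": 0.3}, {"tx": 0, "ty": 0, "tz": 0, "wx": 0, "wy": 0, "wz": 0, "gripper": 0.3}], "grip_force": 25}}

```text
time: 10.63
position: [0.4956, -0.3484, 0.0077]
tool_rot: [2.22, 2.22, 0.0]
ft_force: [-0.9, -0.5, -0.4]
grip_width: 0.46
grip_force: 0.0
```

Call:
{"op": "jog_arm", "data": {"increments": [{"tx": 0, "ty": 0, "tz": 0, "wx": 0, "wy": 0, "wz": 0, "gripper": 0.3}, {"tx": 0, "ty": 0, "tz": 0, "wx": 0, "wy": 0, "wz": 0, "gripper": 0.3}, {"tx": 0, "ty": 0, "tz": -4, "wx": 0, "wy": 0, "wz": 0, "gripper": 0.3}, {"tx": 0, "ty": 0, "tz": -12, "wx": 0, "wy": 0, "wz": 0, "gripper": 0.3}, {"tx": 0, "ty": 0, "tz": -20, "wx": 0, "wy": 0, "wz": 0, "gripper": 0.3}]}}

```text
time: 11.05
position: [0.4947, -0.3476, 0.027]
tool_rot: [-2.22, -2.221, 0.0]
ft_force: [-0.1, 0.1, -1.5]
grip_width: 0.413
grip_force: 25.0
```

Call:
{"op": "jog_arm", "data": {"increments": [{"tx": 0, "ty": 0, "tz": -15, "wx": 0, "wy": 0, "wz": 0, "gripper": 0.3}, {"tx": 0, "ty": 0, "tz": -35, "wx": 0, "wy": 0, "wz": 0, "gripper": 0.3}, {"tx": 0, "ty": 0, "tz": -55, "wx": 0, "wy": 0, "wz": 0, "gripper": 0.3}, {"tx": 0, "ty": 0, "tz": -72, "wx": 0, "wy": 0, "wz": 0, "gripper": 0.3}, {"tx": 0, "ty": 0, "tz": -80, "wx": 0, "wy": 0, "wz": 0, "gripper": 0.3}]}}

```text
time: 11.47
position: [0.4965, -0.3487, 0.1103]
tool_rot: [2.218, 2.218, 0.001]
ft_force: [0.2, -0.6, -1.1]
grip_width: 0.413
grip_force: 25.0
```

```bash
python3 weigh.py 16 liftB.png
```

```text
12.2667 [ 0.4951 -0.348   0.1068] F [-0.01  0.01 -1.39] sd [0.56 0.45 0.41] gw 0.4141674209440986 gf 24.99 tau [ 0.000e+00 -4.478e+01 -4.320e+00 -2.983e+01 -4.000e-02  7.000e-02
  0.000e+00]
```

View pics/liftB.png

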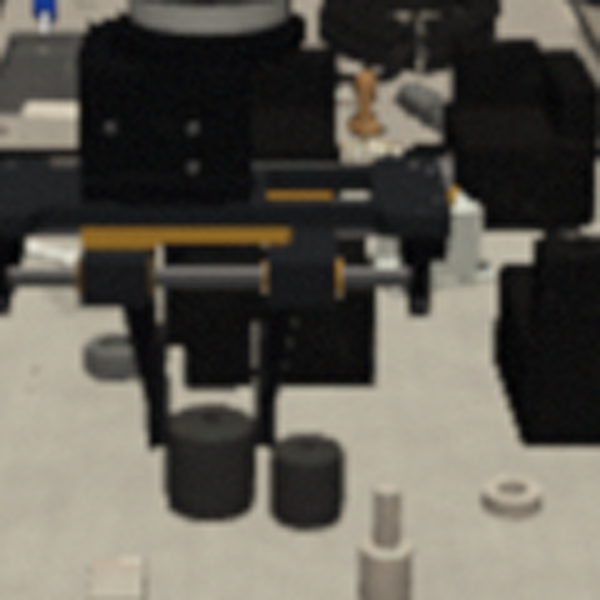

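The right roller weighs about 1.4 N (≈142 g), so it is the plain one and the left is the steel-cored roller. I'll set the right one back.

Call:
{"op": "jog_arm", "data": {"increments": [{"tx": 0, "ty": 0, "tz": 20, "wx": 0, "wy": 0, "wz": 0, "gripper": 0.3}, {"tx": 0, "ty": 0, "tz": 45, "wx": 0, "wy": 0, "wz": 0, "gripper": 0.3}, {"tx": 0, "ty": 0, "tz": 68, "wx": 0, "wy": 0, "wz": 0, "gripper": 0.3}, {"tx": 0, "ty": 0, "tz": 80, "wx": 0, "wy": 0, "wz": 0, "gripper": 0.3}, {"tx": 0, "ty": 0, "tz": 86, "wx": 0, "wy": 0, "wz": 0, "gripper": 0.3}]}}

```text
time: 12.68
position: [0.4937, -0.3472, 0.0187]
tool_rot: [-2.219, -2.219, 0.001]
ft_force: [-0.8, 0.1, -1.0]
grip_width: 0.411
grip_force: 25.0
```

Call:
{"op": "jog_arm", "data": {"increments": [{"tx": 0, "ty": 0, "tz": 5, "wx": 0, "wy": 0, "wz": 0, "gripper": 0.3}, {"tx": 0, "ty": 0, "tz": 9, "wx": 0, "wy": 0, "wz": 0, "gripper": 0.3}, {"tx": 0, "ty": 0, "tz": 12, "wx": 0, "wy": 0, "wz": 0, "gripper": 0.3}, {"tx": 0, "ty": 0, "tz": 14, "wx": 0, "wy": 0, "wz": 0, "gripper": 0.3}, {"tx": 0, "ty": 0, "tz": 14, "wx": 0, "wy": 0, "wz": 0, "gripper": 0.3}]}}

```text
time: 13.1
position: [0.4957, -0.3485, 0.0077]
tool_rot: [2.22, 2.22, 0.0]
ft_force: [0.3, 0.3, -1.3]
grip_width: 0.413
grip_force: 25.0
```

```bash
python3 weigh.py 4 downB.png
```

```text
13.3 [ 0.4956 -0.3484  0.0076] F [ 0.01 -0.53 -0.02] sd [0.12 0.35 0.17] gw 0.41773285870107 gf 24.99 tau [ -0.06 -46.52  -5.19 -25.98  -0.06   0.17   0.  ]
```

On the table now (force gone). Release and rise, check it stands.

Call:
{"op": "jog_arm", "data": {"increments": [{"tx": 0, "ty": 0, "tz": 0.5, "wx": 0, "wy": 0, "wz": 0, "gripper": 0.3}, {"tx": 0, "ty": 0, "tz": 0.5, "wx": 0, "wy": 0, "wz": 0, "gripper": 0.6}, {"tx": 0, "ty": 0, "tz": 0.5, "wx": 0, "wy": 0, "wz": 0, "gripper": 0.75}, {"tx": 0, "ty": 0, "tz": 0.5, "wx": 0, "wy": 0, "wz": 0, "gripper": 0.75}, {"tx": 0, "ty": 0, "tz": 0.5, "wx": 0, "wy": 0, "wz": 0, "gripper": 0.75}]}}

```text
time: 13.72
position: [0.4949, -0.3478, 0.0061]
tool_rot: [-2.221, -2.221, 0.0]
ft_force: [-0.1, 0.6, 0.0]
grip_width: 0.635
grip_force: 0.0
```

Call:
{"op": "jog_arm", "data": {"increments": [{"tx": 0, "ty": 0, "tz": 0, "wx": 0, "wy": 0, "wz": 0, "gripper": 0.75}, {"tx": 0, "ty": 0, "tz": 0, "wx": 0, "wy": 0, "wz": 0, "gripper": 0.75}, {"tx": 0, "ty": 0, "tz": -20, "wx": 0, "wy": 0, "wz": 0, "gripper": 0.75}, {"tx": 0, "ty": 0, "tz": -60, "wx": 0, "wy": 0, "wz": 0, "gripper": 0.75}, {"tx": 0, "ty": 0, "tz": -100, "wx": 0, "wy": 0, "wz": 0, "gripper": 0.75}]}}

```text
time: 14.13
position: [0.4936, -0.3469, 0.1057]
tool_rot: [-2.218, -2.219, 0.0]
ft_force: [1.4, -2.2, 0.0]
grip_width: 0.745
grip_force: 0.0
```

```bash
python3 - <<'E'
from h import *
S=vision.get_image("side")
for y0,y1,x0,x1 in((232,272,222,252),(197,237,246,276)):
    m=(S["color"][y0:y1,x0:x1].max(2)<75).astype(np.uint8);k,l,st,ce=cv2.connectedComponentsWithStats(m)
    for i in range(1,k):
        if st[i,4]>50: print(st[i]+[x0,y0,0,0,0],ce[i]+[x0,y0])
E
python3 go.py 0.540 -0.165 0.11
```

```text
[229 242  17  21 293] [236.75767918 251.39249147]
[249 197  14  29 268] [255.45522388 214.14925373]
t 14.18 p [ 0.4991 -0.3502  0.1161] yaw 0.000 tilt 0.011 F [ 3.62 -2.98  6.16] gw 0.747 gf 0.0
d tool mm [185.2  40.9   5.2] wz 0.0
```

Call:
{"op": "jog_arm", "data": {"increments": [{"tx": 20, "ty": 5, "tz": 0, "wx": 0, "wy": 0, "wz": 0, "gripper": 0.75}, {"tx": 59, "ty": 15, "tz": 0, "wx": 0, "wy": 0, "wz": 0, "gripper": 0.75}, {"tx": 98, "ty": 25, "tz": 0, "wx": 0, "wy": 0, "wz": 0, "gripper": 0.75}, {"tx": 137, "ty": 35, "tz": 0, "wx": 0, "wy": 0, "wz": 0, "gripper": 0.75}, {"tx": 170, "ty": 43, "tz": 0, "wx": 0, "wy": 0, "wz": 0, "gripper": 0.75}]}}

```text
time: 14.6
position: [0.5387, -0.1748, 0.1065]
tool_rot: [2.22, 2.223, 0.001]
ft_force: [0.3, -0.0, 0.8]
grip_width: 0.748
grip_force: 0.0
```

Call:
{"op": "jog_arm", "data": {"increments": [{"tx": 13, "ty": 2, "tz": 0, "wx": 0, "wy": 0, "wz": 0, "gripper": 0.75}, {"tx": 13, "ty": 2, "tz": 10, "wx": 0, "wy": 0, "wz": 0, "gripper": 0.75}, {"tx": 13, "ty": 2, "tz": 30, "wx": 0, "wy": 0, "wz": 0, "gripper": 0.75}, {"tx": 13, "ty": 2, "tz": 45, "wx": 0, "wy": 0, "wz": 0, "gripper": 0.75}, {"tx": 13, "ty": 2, "tz": 50, "wx": 0, "wy": 0, "wz": 0, "gripper": 0.75}]}}

```text
time: 15.02
position: [0.5375, -0.1667, 0.0532]
tool_rot: [-2.221, -2.217, 0.005]
ft_force: [-0.9, 0.1, 0.0]
grip_width: 0.75
grip_force: 0.0
```

```bash
python3 weigh.py 3 x.png; python3 go.py 0.540 -0.165 0.0055
```

```text
15.1667 [ 0.5395 -0.1662  0.0559] F [-0.1  -0.06 -0.  ] sd [0.16 0.92 0.42] gw 0.7496483184177739 gf 0.0 tau [ 1.000e-02 -3.917e+01 -4.530e+00 -2.685e+01 -3.000e-02  7.000e-02
 -0.000e+00]
t 15.17 p [ 0.5395 -0.1662  0.0559] yaw -0.002 tilt 0.001 F [ 0.08 -0.78  0.46] gw 0.750 gf 0.0
d tool mm [ 1.2  0.5 50.4] wz -0.002
```

Descend, grip at 30 N, and lift 10 cm, then another 7 cm.

Call:
{"op": "jog_arm", "data": {"increments": [{"tx": 1, "ty": 0, "tz": 12, "wx": 0, "wy": 0, "wz": 0, "gripper": 0.75}, {"tx": 1, "ty": 0, "tz": 28, "wx": 0, "wy": 0, "wz": 0, "gripper": 0.75}, {"tx": 1, "ty": 0, "tz": 42, "wx": 0, "wy": 0, "wz": 0, "gripper": 0.75}, {"tx": 1, "ty": 0, "tz": 49, "wx": 0, "wy": 0, "wz": 0, "gripper": 0.75}, {"tx": 1, "ty": 0, "tz": 51, "wx": 0, "wy": 0, "wz": 0, "gripper": 0.75}]}}

```text
time: 15.58
position: [0.5392, -0.164, 0.004]
tool_rot: [-2.221, -2.22, 0.001]
ft_force: [0.2, -0.1, 0.2]
grip_width: 0.747
grip_force: 0.0
```

Call:
{"op": "jog_arm", "data": {"increments": [{"tx": 0, "ty": 0, "tz": 0, "wx": 0, "wy": 0, "wz": 0, "gripper": 0.3}, {"tx": 0, "ty": 0, "tz": 0, "wx": 0, "wy": 0, "wz": 0, "gripper": 0.3}, {"tx": 0, "ty": 0, "tz": 0, "wx": 0, "wy": 0, "wz": 0, "gripper": 0.3}, {"tx": 0, "ty": 0, "tz": 0, "wx": 0, "wy": 0, "wz": 0, "gripper": 0.3}, {"tx": 0, "ty": 0, "tz": 0, "wx": 0, "wy": 0, "wz": 0, "gripper": 0.3}], "grip_force": 30}}

```text
time: 16.0
position: [0.5405, -0.1642, 0.006]
tool_rot: [2.221, 2.221, 0.0]
ft_force: [0.1, -0.6, -0.5]
grip_width: 0.457
grip_force: 0.0
```

Call:
{"op": "jog_arm", "data": {"increments": [{"tx": 0, "ty": 0, "tz": 0, "wx": 0, "wy": 0, "wz": 0, "gripper": 0.3}, {"tx": 0, "ty": 0, "tz": 0, "wx": 0, "wy": 0, "wz": 0, "gripper": 0.3}, {"tx": 0, "ty": 0, "tz": -4, "wx": 0, "wy": 0, "wz": 0, "gripper": 0.3}, {"tx": 0, "ty": 0, "tz": -12, "wx": 0, "wy": 0, "wz": 0, "gripper": 0.3}, {"tx": 0, "ty": 0, "tz": -20, "wx": 0, "wy": 0, "wz": 0, "gripper": 0.3}]}}

```text
time: 16.42
position: [0.5389, -0.1637, 0.0251]
tool_rot: [-2.22, -2.22, 0.002]
ft_force: [-0.1, 0.2, -3.6]
grip_width: 0.417
grip_force: 30.0
```

Call:
{"op": "jog_arm", "data": {"increments": [{"tx": 0, "ty": 0, "tz": -20, "wx": 0, "wy": 0, "wz": 0, "gripper": 0.3}, {"tx": 0, "ty": 0, "tz": -50, "wx": 0, "wy": 0, "wz": 0, "gripper": 0.3}, {"tx": 0, "ty": 0, "tz": -85, "wx": 0, "wy": 0, "wz": 0, "gripper": 0.3}, {"tx": 0, "ty": 0, "tz": -120, "wx": 0, "wy": 0, "wz": 0, "gripper": 0.3}, {"tx": 0, "ty": 0, "tz": -140, "wx": 0, "wy": 0, "wz": 0, "gripper": 0.3}]}}

```text
time: 16.83
position: [0.5416, -0.164, 0.1701]
tool_rot: [2.218, 2.219, 0.003]
ft_force: [1.2, -0.8, -4.0]
grip_width: 0.414
grip_force: 30.0
```

```bash
python3 weigh.py 6 x.png; python3 go.py 0.629 0.185 0.20
```

```text
17.1333 [ 0.5385 -0.1637  0.1633] F [ 0.17  0.06 -3.59] sd [0.61 0.28 1.93] gw 0.4145486419357212 gf 29.98 tau [-8.000e-02 -3.978e+01 -3.740e+00 -3.297e+01 -6.000e-02  2.000e-02
 -0.000e+00]
t 17.13 p [ 0.5385 -0.1637  0.1633] yaw 0.000 tilt 0.004 F [ 0.29  0.22 -3.07] gw 0.415 gf 30.0
d tool mm [348.7  90.4 -36.7] wz 0.0
```

Call:
{"op": "jog_arm", "data": {"increments": [{"tx": 15, "ty": 4, "tz": -10, "wx": 0, "wy": 0, "wz": 0, "gripper": 0.3}, {"tx": 45, "ty": 11, "tz": -20, "wx": 0, "wy": 0, "wz": 0, "gripper": 0.3}, {"tx": 80, "ty": 20, "tz": -20, "wx": 0, "wy": 0, "wz": 0, "gripper": 0.3}, {"tx": 115, "ty": 29, "tz": -20, "wx": 0, "wy": 0, "wz": 0, "gripper": 0.3}, {"tx": 150, "ty": 38, "tz": -20, "wx": 0, "wy": 0, "wz": 0, "gripper": 0.3}]}}

```text
time: 17.55
position: [0.5771, -0.0127, 0.1834]
tool_rot: [-2.221, -2.219, 0.003]
ft_force: [2.0, -0.2, -4.1]
grip_width: 0.414
grip_force: 30.0
```

Call:
{"op": "jog_arm", "data": {"increments": [{"tx": 35, "ty": 9, "tz": 0, "wx": 0, "wy": 0, "wz": 0, "gripper": 0.3}, {"tx": 70, "ty": 17, "tz": 0, "wx": 0, "wy": 0, "wz": 0, "gripper": 0.3}, {"tx": 105, "ty": 26, "tz": 0, "wx": 0, "wy": 0, "wz": 0, "gripper": 0.3}, {"tx": 140, "ty": 35, "tz": 0, "wx": 0, "wy": 0, "wz": 0, "gripper": 0.3}, {"tx": 165, "ty": 41, "tz": 0, "wx": 0, "wy": 0, "wz": 0, "gripper": 0.3}]}}

```text
time: 17.97
position: [0.6178, 0.1551, 0.1829]
tool_rot: [-2.215, -2.222, 0.002]
ft_force: [-0.6, -0.2, -2.7]
grip_width: 0.416
grip_force: 30.0
```

Call:
{"op": "jog_arm", "data": {"increments": [{"tx": 15, "ty": 4, "tz": 0, "wx": 0, "wy": 0, "wz": 0, "gripper": 0.3}, {"tx": 27, "ty": 7, "tz": 0, "wx": 0, "wy": 0, "wz": 0, "gripper": 0.3}, {"tx": 34, "ty": 9, "tz": 0, "wx": 0, "wy": 0, "wz": 0, "gripper": 0.3}, {"tx": 34, "ty": 9, "tz": 0, "wx": 0, "wy": 0, "wz": 0, "gripper": 0.3}, {"tx": 34, "ty": 9, "tz": 0, "wx": 0, "wy": 0, "wz": 0, "gripper": 0.3}]}}

```text
time: 18.38
position: [0.6279, 0.1838, 0.1844]
tool_rot: [-2.222, -2.221, 0.003]
ft_force: [-0.2, -0.7, -4.1]
grip_width: 0.416
grip_force: 30.0
```

```bash
python3 weigh.py 6 x.png; python3 go.py 0.628 0.185 0.115
python3 - <<'E'
from h import *
S=vision.get_image("side");v=cv2.resize(S["color"][80:190,230:340],(600,600),interpolation=2)
v=np.clip(v.astype(int)*2,0,255).astype(np.uint8)
p=ctrl.get_state()["position"];b=p[2]-.0055
c,mn,mx=sil(S,p[0],p[1],b,.0195,.042);k=600/110
cv2.rectangle(v,tuple(int(a) for a in (mn-[230,80])*k),tuple(int(a) for a in (mx-[230,80])*k),(0,0,255),1)
cv2.imwrite("pics/over.png",v);print(mn,mx,b)
E
```

```text
18.6833 [0.6283 0.1838 0.1855] F [ 0.19 -0.11 -3.43] sd [0.55 0.45 0.55] gw 0.41335089765183414 gf 29.98 tau [ 3.000e-02 -4.912e+01 -8.960e+00 -3.190e+01 -5.000e-02  0.000e+00
  0.000e+00]
t 18.68 p [0.6283 0.1838 0.1855] yaw -0.002 tilt 0.001 F [ 0.05  0.32 -4.57] gw 0.413 gf 30.0
d tool mm [ 1.2 -0.3 70.5] wz -0.002
[275.639  108.7885] [288.3858 124.7133] 0.18000332928647944
```

View pics/over.png

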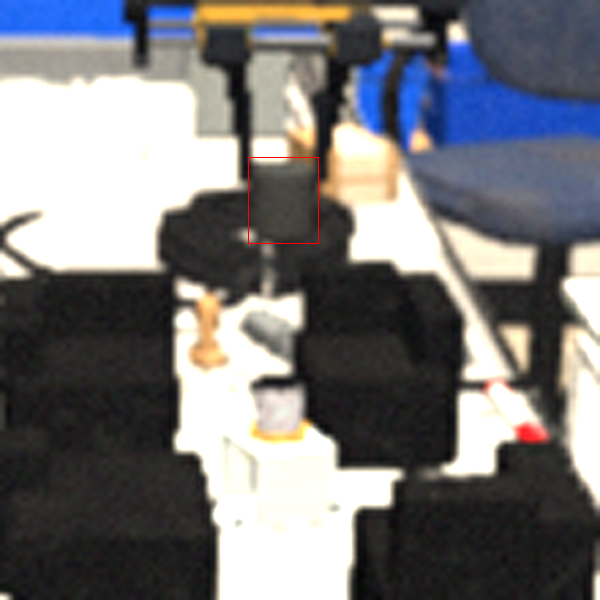

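The roller's outline matches the prediction: underside at 0.180 m, upright, above the face. I'll descend gently to about 11 mm clearance.

Call:
{"op": "jog_arm", "data": {"increments": [{"tx": 0, "ty": 0, "tz": 8, "wx": 0, "wy": 0, "wz": 0, "gripper": 0.3}, {"tx": 1, "ty": -1, "tz": 22, "wx": 0, "wy": 0, "wz": 0, "gripper": 0.3}, {"tx": 1, "ty": -1, "tz": 36, "wx": 0, "wy": 0, "wz": 0, "gripper": 0.3}, {"tx": 1, "ty": -1, "tz": 46, "wx": 0, "wy": 0, "wz": 0, "gripper": 0.3}, {"tx": 1, "ty": -1, "tz": 50, "wx": 0, "wy": 0, "wz": 0, "gripper": 0.3}]}}

```text
time: 19.15
position: [0.6257, 0.1852, 0.1324]
tool_rot: [-2.22, -2.22, 0.006]
ft_force: [-0.2, -0.4, -3.2]
grip_width: 0.415
grip_force: 30.0
```

Call:
{"op": "jog_arm", "data": {"increments": [{"tx": 0, "ty": 0, "tz": 5, "wx": 0, "wy": 0, "wz": 0, "gripper": 0.3}, {"tx": 0, "ty": 0, "tz": 12, "wx": 0, "wy": 0, "wz": 0, "gripper": 0.3}, {"tx": 0, "ty": 0, "tz": 18, "wx": 0, "wy": 0, "wz": 0, "gripper": 0.3}, {"tx": 0, "ty": 0, "tz": 20, "wx": 0, "wy": 0, "wz": 0, "gripper": 0.3}, {"tx": 0, "ty": 0, "tz": 20, "wx": 0, "wy": 0, "wz": 0, "gripper": 0.3}]}}

```text
time: 19.57
position: [0.6267, 0.1858, 0.1146]
tool_rot: [-2.221, -2.221, 0.001]
ft_force: [0.6, 0.0, -3.5]
grip_width: 0.415
grip_force: 30.0
```

```bash
cat > prof.py <<'E'
from h import *
S=vision.get_image("side");g=S["color"].max(2)
for r in range(122,160): print(r," ".join("%3d"%x for x in g[r,268:296]))
p=ctrl.get_state()["position"];b=p[2]-.0055
print(p,"pred bbox",sil(S,p[0],p[1],b,.0195,.042)[1:],"face",proj(S,[.6268,.1849,.09]))
E
python3 prof.py
```

```text
122  24  28  26  19  11  14  26  67  76  50  42  70  73  64  48  30  24  27  25  18  16  11  10  19  27  28  48 124
123  24  24  28  20  12  13  28  83  90  57  61  80  78  63  52  34  27  28  23  19  15   9  14  22  25  33  92 148
124  25  25  24  19  12  15  21  55  56  40  67  66  35  29  30  29  30  28  24  21  16  13  19  24  19  36 122 163
125  26  26  25  17  10  15  19  28  26  34  72  72  35  23  23  25  25  27  20  19  16  13  17  20  19  39 124 164
126  22  25  24  21  16  17  18  20  23  30  60  64  38  25  25  24  25  26  18  18  14   9  12  21  23  42 125 163
127  20  20  22  24  15  18  16  17  19  27  38  42  33  24  22  25  24  21  18  18  15  13  16  21  23  44  98 123
128  22  19  21  22  19  14  20  25  26  30  38  37  24  24  24  25  21  18  19  20  15  15  23  22  22  31  46  49
129  23  22  21  24  18  14  19  26  30  29  50  53  36  26  25  24  24  17  16  20  16  18  21  22  21  22  19  18
130  23  23  23  24  16  15  17  26  32  30  52  60  48  42  39  34  28  17  12  16  15  14  18  19  19  18  18  15
131  23  24  23  26  17  15  24  36  45  49  55  53  51 
[... 2778 characters left out ...]
3 116 123 122 120 112  70  16  10  12  16  13  17  17  13  16  14
156 179 179 178 178 179 178 181 183 152 121 116 115 121 126 121 123 113  74  25  11  12  18  15  16  17  15  13  16
157 179 180 178 180 185 183 186 191 152 107 109 117 119 123 123 121 113 123  95  32  13  15  16  13  14  17  14  15
158 178 179 169 177 195 199 197 190 152 117 115 115 116 120 121 119 121 156 160 102  37  11  11  14  13  17  16  13
159 177 176 148 144 179 201 198 169 139 129 123 130 139 139 135 135 143 156 186 180 115  44  25  13  18  16  15  17
[0.62701517 0.18602652 0.1151837 ] pred bbox (array([274.59485, 130.01166], dtype=float32), array([287.0573 , 145.89215], dtype=float32)) face [280.32425113 149.97393131]
```

Call:
{"op": "jog_arm", "data": {"increments": [{"tx": -0.5, "ty": 0, "tz": 3, "wx": 0, "wy": 0, "wz": 0, "gripper": 0.3}, {"tx": -0.5, "ty": 0, "tz": 6, "wx": 0, "wy": 0, "wz": 0, "gripper": 0.3}, {"tx": -0.5, "ty": 0, "tz": 9, "wx": 0, "wy": 0, "wz": 0, "gripper": 0.3}, {"tx": -0.5, "ty": 0, "tz": 9, "wx": 0, "wy": 0, "wz": 0, "gripper": 0.3}, {"tx": -0.5, "ty": 0, "tz": 9, "wx": 0, "wy": 0, "wz": 0, "gripper": 0.3}]}}

```text
time: 20.03
position: [0.6269, 0.1854, 0.106]
tool_rot: [-2.221, -2.221, 0.001]
ft_force: [-0.5, -0.3, -2.7]
grip_width: 0.415
grip_force: 30.0
```

```bash
python3 weigh.py 6 end.png && python3 prof.py | sed -n '20,32p;39,$p'
python3 - <<'E'
from h import *
S=vision.get_image("side")
for y0,y1,x0,x1 in((232,272,222,252),):
    m=(S["color"][y0:y1,x0:x1].max(2)<75).astype(np.uint8);k,l,st,ce=cv2.connectedComponentsWithStats(m)
    for i in range(1,k):
        if st[i,4]>50: print("B",st[i]+[x0,y0,0,0,0],ce[i]+[x0,y0])
print("qd",np.abs(ctrl.get_state()["qd"]).max())
E
```

```text
20.3333 [0.6271 0.1856 0.1065] F [-0.1   0.35 -3.54] sd [0.42 0.35 0.52] gw 0.41501532810704483 gf 29.98 tau [ 0.000e+00 -5.057e+01 -9.910e+00 -3.048e+01 -6.000e-02 -1.000e-02
  0.000e+00]
141 126 142 158 162 161 158 109  37  31  32  34  37  39  38  36  35  33  31  22  16  19  18  18  16  17  18  17  17
142 123 123 143 159 162 162 109  35  28  32  34  37  37  38  37  37  34  30  25  24  24  20  21  23  21  22  22  24
143 124 120 142 160 164 161 112  36  30  33  35  35  36  37  37  36  32  28  22  23  20  19  25  22  25  24  23  25
144 135 144 146 153 162 161 110  38  28  32  34  35  37  37  33  34  34  30  24  22  24  25  24  22  20  24  24  22
145 143 144 131 123 145 160 111  37  26  29  32  35  36  37  36  34  34  30  27  21  23  23  22  22  24  22  22  23
146 129 128 119 118 144 161 136  80  40  43  46  40  33  35  39  35  28  24  22  20  24  23  22  24  22  22  23  21
147 120 139 139 152 160 163 161 137 118 116 114  79  31  31  66  56  22  11  14  17  23  23  22  23  24  24  22  23
148 153 187 179 178 169 155 157 158 160 141 116  73  24  23  63  54  18   7  12  17  20  21  23  22  22  22  20  22
149 175 198 195 195 172 164 175 146 120  82  38  20  14  17  22  20  16  14  10  17  18  19  18  20  17  19  19  19
150 161 175 182 186 149 160 184 131  53  34  22  23  21  22  24  24  39  34  14  13  17  17  15  14  15  16  16  16
151 153 159 163 164 138 144 166 127  72  64  70  80  75  65  77  82  82  54  15  14  16  15  16  14  15  15  15  15
152 167 165 168 168 157 161 176 155 107  95 104 121 117 109 117 117 109  70  18  15  15  13  12  14  14  14  16  16
153 170 169 171 172 165 168 183 172 127 102 112 123 124 126 122 119 118  78  22  10  15  15  13  16  14  18  17  13
[0.62713038 0.1855715  0.10645015] pred bbox (array([274.5627 , 132.64359], dtype=float32), array([286.99777, 148.5259 ], dtype=float32)) face [280.32425113 149.97393131]
B [229 242  17  21 295] [236.74576271 251.36949153]
qd 0.003259917253532357
```

```bash
python3 - <<'E'
from h import *
S=vision.get_image("side")["color"]
print(S[145:151,275:288].tolist()[2]); print(S[148,275:288].tolist())
s0=cv2.imread("pics/side0.png"); print(s0[144:150,274:288].max(2)); print(ctrl.get_state()["ft_force"])
E
python3 prof.py | sed -n '24,30p'
```

```text
[[116, 130, 139], [100, 112, 118], [97, 109, 116], [64, 72, 77], [24, 28, 30], [25, 26, 26], [28, 31, 32], [55, 61, 64], [49, 54, 56], [21, 20, 22], [12, 12, 14], [18, 20, 19], [16, 15, 18]]
[[130, 148, 158], [137, 153, 161], [116, 131, 139], [66, 72, 77], [21, 23, 24], [18, 17, 17], [19, 19, 21], [52, 57, 61], [48, 52, 55], [18, 17, 19], [9, 9, 9], [13, 14, 14], [17, 17, 18]]
[[160 159 160 157 135  88  58  62  69  46  13  15  18  21]
 [158 160 159 159 157 135 117  90  69  45  14  12  18  20]
 [161 160 160 161 162 163 159 140 108  62  16  13  18  19]
 [159 159 161 161 159 163 162 161 139  78  16   9  16  18]
 [151 155 158 139 115 116 117 116 101  57  17   7  15  18]
 [173 144 118  78  34  30  30  29  28  20  14  12  10  16]]
[ 0.24029084  0.22937938 -3.54301478]
145 143 145 131 124 145 161 111  39  26  31  35  35  37  38  35  35  33  31  28  22  22  25  22  21  24  22  19  20
146 128 125 119 117 145 161 136  79  42  42  40  34  35  34  40  36  28  26  23  22  22  23  21  22  23  21  23  23
147 123 139 140 151 161 162 160 138 118 115  76  32  24  29  64  56  22  12  17  20  21  23  22  23  21  24  23  25
148 155 186 180 176 169 157 158 158 162 139  78  25  17  23  61  54  16  10  11  18  21  24  22  22  24  23  20  20
149 174 198 195 194 171 164 176 147 122  84  30  16  15  18  22  22  15  15  11  14  19  16  19  17  19  19  20  18
150 161 174 182 185 147 156 185 128  51  33  24  24  21  19  22  26  41  33  10  15  18  16  16  19  14  16  19  20
151 152 159 162 163 135 145 166 125  70  64  70  84  75  65  77  81  83  56  16  14  17  14  14  14  15  16  14  17
```

Run:
```python
from h import *
e=cv2.imread("pics/end.png")  # 5x upscaled crop, earlier frame
A=vision.get_image("side")["color"].astype(int)
for i in range(4): B=vision.get_image("side")["color"].astype(int)
m=(np.abs(A-B).sum(2)>60).astype(np.uint8)
k,l,st,ce=cv2.connectedComponentsWithStats(m,connectivity=8)
print([st[i].tolist() for i in range(1,k)])
for r in range(143,152): print(r,B[r,268:296].max(1))
print(ctrl.get_state()["position"],ctrl.get_state()["time"])
```

```text
[[54, 33, 2, 2, 3], [47, 51, 2, 2, 3], [294, 117, 2, 2, 3]]
143 [122 120 143 159 162 162 110  35  28  34  37  38  36  36  38  35  33  29
  23  23  23  23  22  23  23  22  23  21]
144 [135 143 148 153 162 164 110  36  30  32  35  33  37  37  37  34  31  35
  28  21  24  21  22  22  25  22  22  24]
145 [143 145 131 123 145 160 111  37  26  31  34  36  38  37  34  34  32  34
  25  23  23  20  24  23  20  22  25  22]
146 [128 126 120 119 144 161 139  81  40  41  38  34  36  36  37  35  29  24
  23  22  20  22  23  23  22  23  21  21]
147 [122 139 139 150 161 163 161 138 118 116  77  32  27  31  63  58  22  12
  18  18  21  22  23  21  25  23  23  23]
148 [153 187 179 178 168 157 158 157 161 138  76  24  17  26  60  55  18   7
  14  22  22  21  23  21  21  22  22  23]
149 [174 197 195 195 170 165 175 146 122  83  30  16  16  18  20  21  19  13
  11  17  18  17  21  20  19  19  19  21]
150 [162 174 181 185 150 159 186 130  52  34  23  24  23  17  23  25  40  31
  11  15  17  17  15  15  14  16  15  16]
151 [152 160 164 163 137 144 164 127  72  62  70  82  75  64  76  82  82  56
  14  14  15  15  14  16  13  13  14  16]
[0.62704579 0.18553531 0.10630045] 20.7833
```

```bash
python3 -c "
from bench import ctrl
print(ctrl.close_job())"
```

```text
the job is handed in; nothing more can be done
None
```

I handed the job in with the steel-cored left roller (≈366 g) held upright and still about 1.2 cm above the sensor face; the plain right roller (≈142 g) stands back where it was. `close_job` returned no verdict. In the last frames a small unexplained dark patch (probably a shadow) showed between the roller and the face, but the wrist still read the roller's full weight.

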